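# Purge the drying cabinet through its spring-return vent

### The job

Purge the damp air from the bench drying cabinet: prise up the snug blue flap on its top with the flat opener, at the notch under the flap's orange mark, so that the flap springs fully open, and lay the opener back down on the bench. Then turn the vent dial under the flap clockwise past the first and second clicks to the third, at the orange mark, and hold it there against its return spring; the job finishes with the dial still held at the third click by the gripper's fingers. Do not shift the other things on the bench.

Things in the scene. Friction and masses are not known exactly. Their poses are not given: they have to be found in the camera images.
- dryer: White glazed bench cabinet, 300 (x) x 400 (y) x 190 mm high, fixed; origin at the centre of its underside, turned up to 0.25 rad. On its flat top a square collar, 150 x 150 mm outside, 34 mm high, 8 mm walls, centred 75 mm to -y of the cabinet's centre: its -y wall stands 50 mm inside the cabinet's -y edge. In this well (134 x 134 mm) sits the dial; the blue flap lies over it.
- notch (a point): Fulcrum: middle of the orange floor edge of the prising notch, on the OUTER face of the collar's -y wall, 217 mm above the bench; axes as dryer. The notch, 28 mm wide and 7 mm high from its floor to the flap's underside, leads along dryer +y through the 8 mm wall into the well (free 35 mm beyond). A blade 28 mm in, levered tip-up by 20 to 27 degrees (handle pressed down), frees the flap.
- lid_hinge (a joint): Angle of the blue flap (rad): 0 shut, 3.05 folded right back to the dryer's +y side. Hinge along dryer x on top of the collar's +y wall. Two catches at the notch side hold it (about 7 N up at the notch); they let go when that edge has risen about 6 mm (0.045 rad), then a hinge spring swings it over by itself to 3.05 within about 2 s, and it stays there.
- lid: The blue flap, a plastic plate 150 x 150 x 5 mm, orange mark at the edge over the notch. Origin on the hinge line, middle of its length, at the height of its underside; shut, it reaches 152 mm from there along its own -y, its upper face 229 mm above the bench.
- dial_shaft (a joint): Angle of the vent dial (rad), growing clockwise seen from above: 0 rest, clicks at 0.44 (first), 0.88 (second), 1.30 (third, vent fully open), stop at 1.38. A spring drives it back to 0 from everywhere once let go: about 0.09 N m at 0, 0.18 N m at the third click, and up to 0.1 N m more to get over each click.
- dial: Vent dial, vertical axis at the centre of the well: black bar 56 mm long (own x), 14 wide (own y), on a hub with two steel shutters reaching 58 mm from the axis. Origin on the axis at the hub's underside, 192.5 mm above the bench; the bar stands 6 to 30 mm above it, 1.5 mm below the collar's rim. At rest the bar lies 0.65 rad anticlockwise of dryer x; an orange line marks its +x end; an orange mark on the floor, third click.
- dial_grip (a point): Point on the dial's axis at the height to grip the bar, 20 mm above the dial's origin (10 mm below the bar's top). Axes as the dial's.
- opener: Flat opener lying on the bench, 210 mm, 90 to 140 g: blue handle 105 long x 26 wide x 28 mm high, stiff straight steel blade 105 long, 12 wide, 3 mm thick, flat side level, its middle 14 mm above the handle's underside. Own x along the blade. Origin on the handle's underside, 30 mm behind the handle's front end, 135 mm behind the blade's tip.
- opener_tip (a point): Middle of the end of the opener's blade, 135 mm before the opener's origin and 14 mm above it. Axes as the opener's.
- board: Bystander: plywood board 200 x 120 x 12 mm with six mint sweets, 43 mm high over all; origin at the centre of its underside.
- jar: Bystander: amber glass jar with a white cap, 70 mm across, 100 mm high; origin at the centre of its underside.
- tub: Bystander: open white plastic tub, 90 mm across, 75 mm high; origin at the centre of its underside.
- scraper: Bystander: steel bench scraper lying flat, 75 x 115 mm, wooden grip 18 mm high; origin at its underside.

How it is judged:
By the outcome, as a careful person would: the job done as asked, in the order asked, and still so for the second after the job is handed in, while the arm keeps its last pose, push and grip.
It also fails if it takes over 72 s, if anything falls off the work surface, if the arm or the gripper's body presses on something with over 40 N, if the wrist force passes 120 N, or if a joint passes its speed limit or range.

### The arm

A 6-joint arm with a two-finger parallel gripper is mounted at the origin on the work surface. World frame = base frame: x ahead of the robot, y to its left, z up, the work surface at z = 0. Lengths are in m, angles in rad, forces in N, time in s.
With the tool pointing down it reaches from about 0.425 to 1.125 m from the base axis. Payload 14.9 kg.
Tool frame: the origin (TCP) lies at the very end of the fingers, on their centre line; the grasp point (between the pads) lies 19 mm behind it; z points along the fingers, x is the direction in which the jaws open and shut, and the axes are right-handed (so a half turn about z gives the same grasp; the last joint's range is limited). The gripper opens to 91 mm and grips with 3 to 60 N. Pads are 32 mm wide; open, the fingers measure 118 mm over their backs; the gripper's body (76 mm by 178 mm) begins 60 mm behind the grasp point.
Start: joints at [1.171, 0.379, 1.734, -0, 1.028, -0.033], TCP at [0.251, 0.653, 0.214] pointing down, gripper open.
Joint ranges: [-2.77, 2.77], [-0.74, 2.19], [0, 2.66], [-1.06, 4.2], [0.31, 2.87], [-3.08, 3.08]. Speed limits (rad/s): [1.89, 1.89, 2.39, 3.14, 3.14, 3.14].

### API

Orientations are given as a rotation vector (axis times angle).
In Python, from plant import status, imaging, finish_job gives the robot as it stands.
- The arm moves only by the shell command python3 -m pendant 'ROWS' [FORCE]. ROWS is JSON, a list that holds one entry, the list of rows, each a list of 5 numbers: the shift along the world's x, y, z in mm, then the turn about the world's z in degrees, then the finger opening in mm, from 0 to 91.2. A call has exactly 10 rows; each row is the pose to reach, as a shift and turn from the pose measured when the call began; what a row does not reach only later rows make up. A row lasts 1/10 s, in which the tool goes at most 50 mm and 8.59 degrees, less where a joint would pass 70% of its speed; a pose out of reach is approached as far as the arm can. A call with a gripper value outside its range is refused whole. The fingers move at their own pace and stop on an object; FORCE is the grip in N (left out, the last holds). Time passes only in rows, so rows that repeat a pose let the fingers close, or fill a call up. It gives the time, the measured TCP pose, the force and the opening at its end, in the units of the state.
- status.get_obs(): the state, without advancing time (a new reading comes with each control period).
- imaging.grab_frame(name): name is "scene" or "top" or "wrist"; returns a dict with "img" (420x560x3 uint8, red, green, blue), "fx", "fy", "cx", "cy" (pixels), "distortion" ([k1, k2, p1, p2, k3] as OpenCV has them; the pictures are not rectified), "rvec" (rotation vector, rad) and "tvec" (3), from world to camera coordinates, as OpenCV has them. Camera axes: x right, y down, z forward; pixel columns grow to the right and rows downward; lengths in m; the calibration is good to about 2 mm. A picture is of the moment at which its call begins. There is no depth.
- finish_job(): hands the job in, once; it reports no verdict.
The state is a dict: "clock": time; "joint_pos": joint angles; "qd": joint speeds; "effort": joint torques, N m; "tool_pos": TCP position; "tcp_rot": TCP orientation; "ft_force": force on the tool from outside, world axes, zero at the start; "moment": the same for the moment, N m; "finger_gap": opening from 0.0 (shut) to 1.0 (fully open).
Only numpy, scipy, OpenCV 4.12 (cv2) and the standard library are available. Lean on these libraries where they do the work, as an engineer would, in place of code of your own. Each camera call takes 0.05 s, during which the arm holds its last target. There are 200 camera calls.

## Working session

There is one attempt and no reset: what is moved stays moved. The work goes in short steps, Python scripts to look and compute and a shell command to move; the robot and the scene stay as the last step left them, time stands still between calls to the robot, and variables do not carry over. Pictures are saved under pics/ and viewed, about 8 in all and at most 12, crops included, and the job is handed in when it is done.

```bash
mkdir -p pics; ls; python3 - <<'E'
from plant import status, imaging
import cv2,numpy as np
print(status.get_obs())
for n in ["scene","top"]:
    f=imaging.grab_frame(n); cv2.imwrite(f"pics/{n}0.png",f["img"][:,:,::-1])
    print(n,{k:f[k] for k in f if k!="img"})
    np.save(f"{n}0.npy",f,allow_pickle=True)
E
```

```text
pics
{'clock': 0.0, 'joint_pos': array([ 1.17067881e+00,  3.79393524e-01,  1.73479744e+00, -1.84660840e-05,
        1.02847076e+00, -3.33317704e-02]), 'qd': array([-0.00102088,  0.00011859,  0.00145876, -0.00216751,  0.00077188,
       -0.00020086]), 'effort': array([-5.49337437e-04, -7.63737130e+01, -4.34370160e+01,  6.50858972e-02,
        4.25178919e-02, -5.73442912e-05]), 'tool_pos': array([0.25090633, 0.65306019, 0.21329051]), 'tcp_rot': array([ 2.58881173e+00,  1.77875113e+00, -1.40136319e-03]), 'ft_force': array([-0.1840826 , -0.3812794 ,  0.83606331]), 'moment': array([ 0.01941449,  0.01643487, -0.00122117]), 'finger_gap': 1.0024203340357287}
scene {'fx': 523.7159754135629, 'fy': 523.7159754135629, 'cx': 271.7859906651132, 'cy': 204.29515208794908, 'distortion': array([-0.06228521,  0.        ,  0.        ,  0.        ,  0.        ]), 'rvec': array([ 1.16682892,  2.32021117, -0.96968658]), 'tvec': array([ 0.31654188, -0.20254908,  1.80678468])}
top {'fx': 483.5424443628782, 'fy': 483.5424443628782, 'cx': 278.8361916471337, 'cy': 216.08291240502794, 'distortion': array([0.05057267, 0.        , 0.        , 0.        , 0.        ]), 'rvec': array([ 2.17250035, -2.20180069,  0.11647526]), 'tvec': array([0.02242626, 0.54557348, 1.47615385])}
```

View pics/scene0.png

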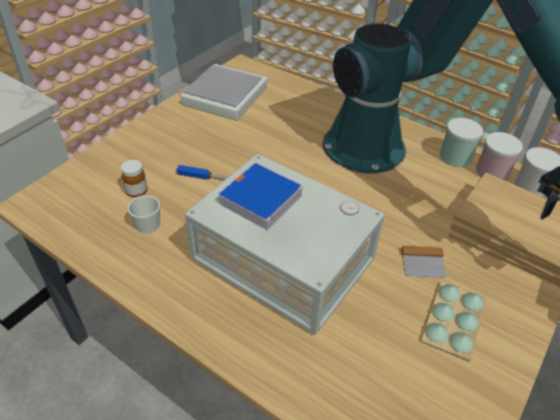

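View pics/top0.png

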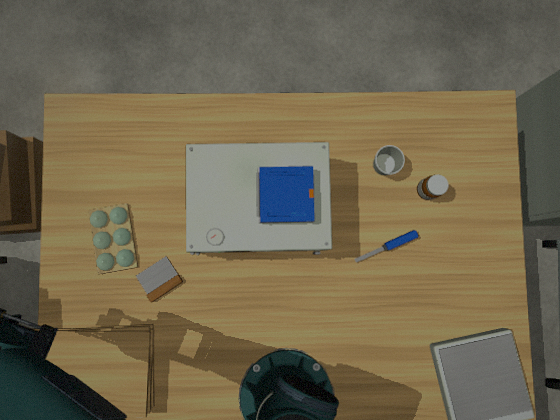

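The scene view shows the cabinet in the middle with the blue flap at (260,193) and the opener at (205,174). In the top view the flap is at (287,194), its orange mark at (311,193), and the opener runs from its tip at (358,261) to its handle at (400,241).

```bash
cat > h.py <<'E'
import numpy as np,cv2
from scipy.spatial.transform import Rotation as R
from plant import status, imaging
def cam(f):
    K=np.array([[f["fx"],0,f["cx"]],[0,f["fy"],f["cy"]],[0,0,1]]); return K,np.array(f["distortion"]),R.from_rotvec(f["rvec"]).as_matrix(),np.array(f["tvec"])
def ray(f,uv):
    K,D,M,t=cam(f); p=cv2.undistortPoints(np.array(uv,float).reshape(-1,1,2),K,D).reshape(-1,2)
    return -M.T@t, np.c_[p,np.ones(len(p))]@M
def plane(f,uv,z):
    c,d=ray(f,uv); return c+d*((z-c[2])/d[:,2])[:,None]
def tri(fa,a,fb,b):
    (ca,da),(cb,db)=ray(fa,a),ray(fb,b); out=[]
    for x,y in zip(da,db):
        s=np.linalg.lstsq(np.c_[x,-y],cb-ca,rcond=None)[0]; p,q=ca+s[0]*x,cb+s[1]*y; out.append(np.r_[(p+q)/2,np.linalg.norm(p-q)])
    return np.array(out)
def proj(f,P):
    K,D,M,t=cam(f); return cv2.projectPoints(np.array(P,float).reshape(-1,3),f["rvec"],t,K,D)[0].reshape(-1,2)
def hsv(f,lo,hi,minA=15):
    m=cv2.inRange(cv2.cvtColor(f["img"],cv2.COLOR_RGB2HSV),lo,hi)
    cs=cv2.findContours(m,cv2.RETR_EXTERNAL,cv2.CHAIN_APPROX_NONE)[0]
    return m,sorted([c for c in cs if cv2.contourArea(c)>minA],key=cv2.contourArea)[::-1]
BLUE=((105,120,60),(125,255,255)); ORA=((5,150,150),(18,255,255))
def load(n): return np.load(n,allow_pickle=True).item()
def o():
    s=status.get_obs(); return s,R.from_rotvec(s["tcp_rot"]).as_matrix()
E
python3 - <<'E'
from h import *
np.set_printoptions(precision=4,suppress=True)
T,S=load("top0.npy"),load("scene0.npy")
for f,n in((T,"top"),(S,"scene")):
    print(n,"cam at",ray(f,[[280,210]])[0])
    for c in hsv(f,*BLUE)[1][:3]: print("blue",cv2.contourArea(c),cv2.boxPoints(cv2.minAreaRect(c)).tolist(),cv2.minAreaRect(c)[0])
    for c in hsv(f,*ORA)[1][:4]: print("ora",cv2.contourArea(c),cv2.minAreaRect(c)[0])
b=hsv(T,*BLUE)[1]
print("lid w",plane(T,cv2.boxPoints(cv2.minAreaRect(b[0])),.229))
print("handle w",plane(T,cv2.boxPoints(cv2.minAreaRect(b[1])),.025))
print("tip",plane(T,[[358,261.5]],.014), "ora",plane(T,[[311.5,193]],.229))
print("cabinet corners",plane(T,[[186,143],[329,142],[331,250],[186,251]],.19))
s,M=o();print(M)
W=imaging.grab_frame("wrist"); c,d=ray(W,[[280,210]]); print("wrist cam in tool",M.T@(c-s["tool_pos"]),M.T@d[0],W["fx"])
K,D,Mc,t=cam(W);print("cam axes in tool\n",M.T@Mc.T)
E
```

```text
top cam at [0.4174 0.0467 1.5168]
blue 2802.0 [[259.0, 166.0], [313.0, 166.0], [313.0, 221.0], [259.0, 221.0]] (286.0, 193.5)
blue 225.5 [[384.5051574707031, 242.88661193847656], [414.9381408691406, 229.36085510253906], [418.1133728027344, 236.5051727294922], [387.6803894042969, 250.0309295654297]] (401.30926513671875, 239.69589233398438)
scene cam at [1.3592 0.5775 1.1067]
blue 2214.5 [[219.39193725585938, 194.14865112304688], [240.79733276367188, 153.71621704101562], [299.6081237792969, 184.85134887695312], [278.2027282714844, 225.28378295898438]] (259.5000305175781, 189.5)
blue 229.5 [[176.27340698242188, 173.177978515625], [177.7633056640625, 164.61099243164062], [208.35964965820312, 169.93209838867188], [206.8697509765625, 178.49908447265625]] (192.3165283203125, 171.55503845214844)
lid w [[ 0.6642  0.071   0.229 ]
 [ 0.6627 -0.0747  0.229 ]
 [ 0.5138 -0.0717  0.229 ]
 [ 0.5156  0.0726  0.229 ]]
handle w [[ 0.4585 -0.31    0.025 ]
 [ 0.4992 -0.4055  0.025 ]
 [ 0.4769 -0.4145  0.025 ]
 [ 0.4364 -0.3191  0.025 ]]
tip [[ 0.4023 -0.2285  0.014 ]] ora [[ 0.5893 -0.0692  0.229 ]]
cabinet corners [[ 0.738   0.2731  0.19  ]
 [ 0.7374 -0.1244  0.19  ]
 [ 0.4364 -0.1231  0.19  ]
 [ 0.4393  0.2727  0.19  ]]
[[ 0.3586  0.9335 -0.0004]
 [ 0.9335 -0.3586 -0.0009]
 [-0.0009 -0.     -1.    ]]
wrist cam in tool [ 0.0005 -0.0788 -0.1711] [0.0085 0.2685 0.9633] 351.2069970089341
cam axes in tool
 [[ 1.      0.0014 -0.0006]
 [-0.0012  0.9618  0.2738]
 [ 0.001  -0.2738  0.9618]]
```

```bash
python3 -m pendant '[[[0,0,50,0,91],[20,-40,77,8,91],[380,-810,77,41,91],[380,-810,77,41,91],[380,-810,77,41,91],[380,-810,77,41,91],[380,-810,77,41,91],[380,-810,77,41,91],[380,-810,77,41,91],[380,-810,77,41,91]]]' 20
```

```text
clock: 1.15
tool_pos: [0.4396, 0.2512, 0.2899]
tcp_rot: [1.802, 2.573, -0.0]
ft_force: [0.6, -0.0, 0.1]
finger_gap: 0.997
```

```bash
python3 -m pendant '[[[187,-410,0,0,91],[187,-410,0,0,91],[187,-410,0,0,91],[187,-410,0,0,91],[187,-410,0,0,91],[187,-410,0,0,91],[187,-410,0,0,91],[187,-410,0,0,91],[187,-410,0,0,91],[187,-410,0,0,91]]]'
python3 - <<'E'
from h import *
f=imaging.grab_frame("wrist"); np.save("w1.npy",f,allow_pickle=True)
cv2.imwrite("pics/w1.png",f["img"][:,:,::-1]); s,M=o(); print(s["tool_pos"],M[:,0])
print(proj(f,[[.589,-.077,.217]]))
E
```

```text
clock: 2.15
tool_pos: [0.6279, -0.1632, 0.2895]
tcp_rot: [1.805, 2.569, -0.001]
ft_force: [-1.6, 1.1, -0.2]
finger_gap: 1.001
[ 0.62708493 -0.16127843  0.28928947] [-3.39373684e-01  9.40651472e-01 -5.57368408e-04]
[[406.36369884 214.19874314]]
```

View pics/w1.png

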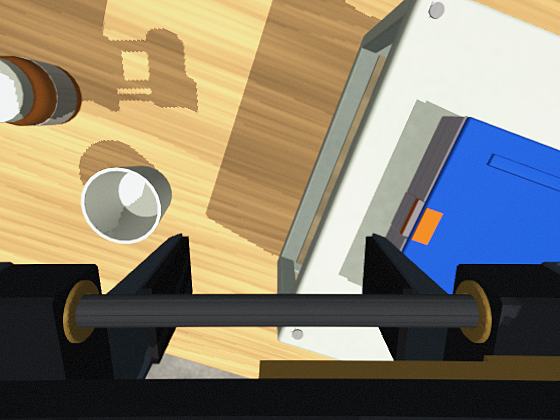

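The wrist view shows the notch on the collar's outer face around (410,215), with its dark orange floor edge. The flap's orange mark is at (428,227), and the tub and jar are clear of it.

```bash
python3 - <<'E'
from h import *
np.set_printoptions(precision=4,suppress=True)
f=load("w1.npy"); T=load("top0.npy");S=load("scene0.npy")
h=cv2.cvtColor(f["img"],cv2.COLOR_RGB2HSV)
def ocs(f,lo=(2,110,70),hi=(18,255,255),box=None):
    m=cv2.inRange(cv2.cvtColor(f["img"],cv2.COLOR_RGB2HSV),lo,hi); 
    x0,y0,x1,y1=box; k=np.zeros_like(m); k[y0:y1,x0:x1]=m[y0:y1,x0:x1]
    return k
br=ocs(f,(2,150,200),(20,255,255),(395,190,450,255)); dk=ocs(f,(0,130,50),(20,255,199),(395,190,450,255))
for n,m in(("mark",br),("floor",dk)):
    for c in cv2.findContours(m,cv2.RETR_EXTERNAL,cv2.CHAIN_APPROX_NONE)[0]:
        if cv2.contourArea(c)>8: print(n,cv2.contourArea(c),cv2.minAreaRect(c)[0],cv2.boxPoints(cv2.minAreaRect(c)).tolist())
g=ocs(T,(3,120,120),(20,255,255),(300,180,325,205)); u=cv2.moments(g,True); tm=[u['m10']/u['m00'],u['m01']/u['m00']]; print("top mark",tm,u['m00'])
g=ocs(S,(3,120,120),(20,255,255),(215,150,260,200)); u=cv2.moments(g,True); sm=None
if u['m00']: sm=[u['m10']/u['m00'],u['m01']/u['m00']]; print("scene mark",sm,u['m00'])
u=cv2.moments(br,True); wm=[u['m10']/u['m00'],u['m01']/u['m00']]
print("tri mark w/top",tri(f,[wm],T,[tm]), sm and tri(f,[wm],S,[sm]))
# lid edge at -y : blue edge pts in wrist
print("mark w",plane(f,[wm],.229))
cv2.imwrite("pics/w1c.png",cv2.resize(f["img"][100:300,370:530,::-1],None,fx=4,fy=3,interpolation=cv2.INTER_NEAREST)[:600])
E
```

```text
mark 521.5 (426.6000671386719, 225.80001831054688) [[411.4000549316406, 238.20001220703125], [427.4000549316406, 206.20001220703125], [441.8000793457031, 213.4000244140625], [425.8000793457031, 245.4000244140625]]
floor 76.5 (408.8288879394531, 215.676025390625) [[399.2662048339844, 232.16299438476562], [415.7908020019531, 197.93350219726562], [418.3915710449219, 199.18905639648438], [401.8669738769531, 233.41854858398438]]
top mark [310.9, 192.7] 30.0
scene mark [239.1764705882353, 177.47058823529412] 17.0
tri mark w/top [[ 0.5897 -0.0674  0.2319  0.    ]] [[ 0.5906 -0.0669  0.2299  0.0016]]
mark w [[ 0.5902 -0.0658  0.229 ]]
```

View pics/w1c.png

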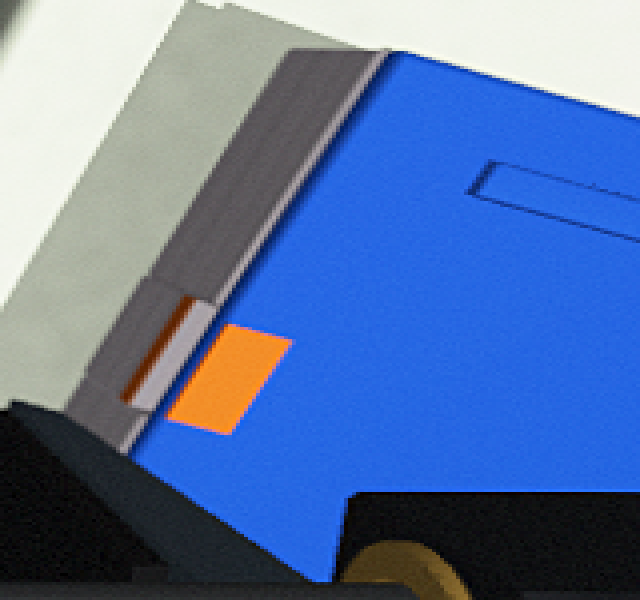

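The crop shows the orange floor edge of the notch as a thin strip, full-image (400.5,233) to (417,198.5). The flap is shut and the collar wall's bottom edge is visible to its left.

```bash
python3 -m pendant '[[[-25,-30,0,-8,91],[-50,-60,-20,-17,91],[-90,-90,-60,-26,91],[-110,-120,-100,-34,91],[-140,-150,-130,-43,91],[-168,-181,-140,-51,91],[-168,-181,-140,-60,91],[-168,-181,-140,-68,91],[-168,-181,-140,-77,91],[-168,-181,-140,-85,91]]]'
python3 - <<'E'
from h import *
np.set_printoptions(precision=4,suppress=True)
f=load("w1.npy")
P=plane(f,[[408.8,215.7],[400.5,232.8],[417.1,198.5]],.217); print("notch",P, "yaw",np.arctan2(*(P[1]-P[2])[[1,0]]))
f=imaging.grab_frame("wrist"); np.save("w2.npy",f,allow_pickle=True)
cv2.imwrite("pics/w2.png",f["img"][:,:,::-1]); s,M=o(); print(s["tool_pos"],M[:,0],s["clock"])
for c in hsv(f,*BLUE)[1][:2]: print(cv2.contourArea(c),cv2.boxPoints(cv2.minAreaRect(c)).tolist())
E
```

```text
clock: 3.2
tool_pos: [0.4588, -0.3411, 0.1492]
tcp_rot: [-3.069, -0.667, 0.001]
ft_force: [0.2, 0.3, 0.1]
finger_gap: 0.998
notch [[ 0.5894 -0.0749  0.217 ]
 [ 0.6033 -0.0749  0.217 ]
 [ 0.5759 -0.0749  0.217 ]] yaw 0.0028619614605645814
[ 0.459  -0.3411  0.1493] [ 0.9137  0.4064 -0.0006] 3.25
2965.5 [[261.73004150390625, 283.7491760253906], [266.24444580078125, 170.8897705078125], [295.07830810546875, 172.04315185546875], [290.56390380859375, 284.9025573730469]]
```

View pics/w2.png

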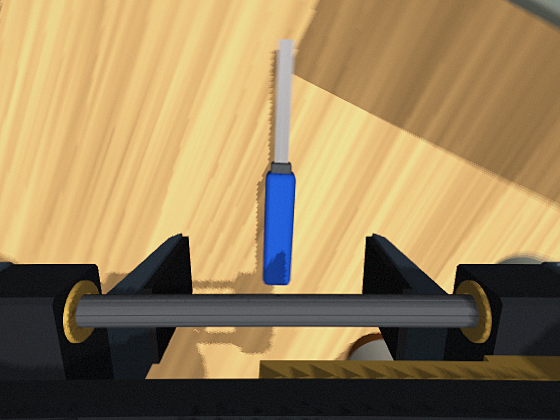

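The wrist view shows the opener nearly aligned with the jaws: blade tip at (286,41), ferrule at (282,167), handle from (281,172) to (276,284).

```bash
python3 - <<'E'
from h import *
np.set_printoptions(precision=4,suppress=True)
f=load("w2.npy");T=load("top0.npy")
tip=plane(f,[[286.3,40.5]],.0155)[0]; fr=plane(f,[[281,164]],.021)[0]; fb=plane(f,[[280.6,171.5]],.026)[0]; bk=plane(f,[[276,284]],.025)[0]
print(tip,fr,fb,bk, np.linalg.norm(tip-fr)); 
u=(tip-bk)[:2];u/=np.linalg.norm(u); print("yaw",np.degrees(np.arctan2(u[1],u[0])),"origin from tip",tip[:2]-.135*u,"from bk",bk[:2]+.075*u)
print(tri(f,[[286.3,40.5],[278.5,228]],T,[[358,261.5],[401.3,239.7]]))
E
```

```text
[ 0.4098 -0.2179  0.0155] [ 0.4464 -0.3073  0.021 ] [ 0.4484 -0.3125  0.026 ] [ 0.4886 -0.4099  0.025 ] 0.09673800132494587
yaw 112.30694805105223 origin from tip [ 0.4611 -0.3428] from bk [ 0.4602 -0.3405]
[[ 0.4069 -0.2229  0.0417  0.0087]
 [ 0.4682 -0.3619  0.021   0.0029]]
```

```bash
python3 -m pendant '[[[1,-1,-50,-1.7,91],[1,-1,-95,-1.7,91],[1,-1,-125,-1.7,91],[1,-1,-138,-1.7,91],[1,-1,-145,-1.7,91],[1,-1,-145,-1.7,91],[1,-1,-145,-1.7,10],[1,-1,-145,-1.7,10],[1,-1,-145,-1.7,10],[1,-1,-145,-1.7,10]]]' 25
```

```text
clock: 4.25
tool_pos: [0.4602, -0.3424, 0.0049]
tcp_rot: [3.082, 0.607, -0.0]
ft_force: [-0.1, -0.3, 0.1]
finger_gap: 0.677
```

```bash
python3 -m pendant '[[[0,0,0,0,10],[0,0,0,0,10],[0,0,0,0,10],[0,0,0,0,10],[0,0,0,0,10],[0,0,0,0,10],[0,0,0,0,10],[0,0,0,0,10],[0,0,0,0,10],[0,0,0,0,10]]]' 25; python3 -m pendant '[[[0,0,10,0,10],[0,0,30,0,10],[0,0,60,0,10],[0,0,100,0,10],[0,0,140,0,10],[0,0,170,0,10],[0,0,190,0,10],[0,0,200,0,10],[0,0,200,0,10],[0,0,200,0,10]]]'
```

```text
clock: 5.25
tool_pos: [0.4602, -0.3424, 0.0048]
tcp_rot: [3.082, 0.607, -0.0]
ft_force: [0.8, -0.0, -0.6]
finger_gap: 0.284
clock: 6.25
tool_pos: [0.4598, -0.342, 0.204]
tcp_rot: [-3.082, -0.607, 0.001]
ft_force: [0.3, 0.1, -1.3]
finger_gap: 0.285
```

```bash
python3 -m pendant '[[[10,5,8,-5,10],[40,20,8,-12,10],[80,40,8,-18,10],[110,70,8,-22,10],[125,90,8,-22,10],[129,98,8,-22,10],[129,102,8,-22,10],[129,102,8,-22,10],[129,102,8,-22,10],[129,102,8,-22,10]]]'
python3 - <<'E'
from h import *
np.set_printoptions(precision=4,suppress=True)
s,M=o(); print(s["tool_pos"],M[:,0],s["ft_force"],s["clock"])
for n in("wrist","scene","top"):
    f=imaging.grab_frame(n); np.save(n+"3.npy",f,allow_pickle=True)
    g=f["img"][:,:,::-1]; p=proj(f,[[.5894,-.105,.2205]])[0]; print(n,p, proj(f,[[.5894,-.0749,.217]])[0])
    if n=="wrist": a=g
    else:
        x,y=p.astype(int); c=cv2.resize(g[y-40:y+40,x-60:x+60],None,fx=4,fy=4,interpolation=cv2.INTER_NEAREST)
        if n=="scene": sc=c
cv2.imwrite("pics/w3.png",a); cv2.imwrite("pics/s3.png",sc)
E
```

```text
clock: 7.25
tool_pos: [0.5882, -0.2408, 0.212]
tcp_rot: [-3.141, -0.006, 0.001]
ft_force: [-0.0, 0.8, -1.0]
finger_gap: 0.284
[ 0.5882 -0.2408  0.212 ] [ 1.      0.0039 -0.0007] [-0.0265  0.826  -1.0045] 7.25
wrist [284.2398 -40.2355] [ 284.9958 -130.7482]
scene [228.3316 173.9959] [237.4567 179.6924]
top [324.4332 193.2225] [313.2058 193.5261]
```

View pics/w3.png

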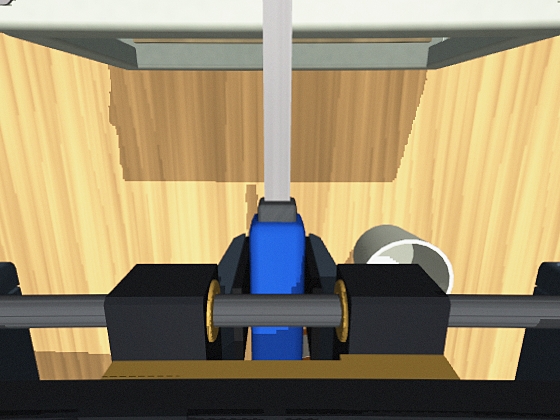

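View pics/s3.png

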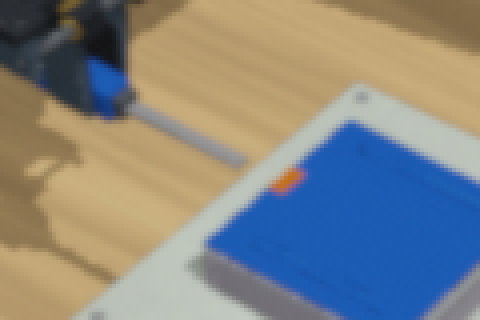

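The wrist view shows the opener held straight in the jaws and pointing along +y, with the tip out of frame above. In the scene crop the tip is at crop (245,160), about one pixel above its predicted place, so I'll measure its pitch.

```bash
cat > pitch.py <<'E'
from h import *
def measure(f,tcp,zg=None):
    # blade model: level, tcp-derived; column-wise centroid of visible blade vs model
    # opener origin 4.8 mm below the TCP at grasp
    ox,oy,oz=tcp[0],tcp[1],tcp[2]-.0048
    h=cv2.cvtColor(f["img"],cv2.COLOR_RGB2HSV)
    out=[]
    for s in np.arange(.045,.128,.004):
        y=oy+s
        top=proj(f,[[ox-.006,y,oz+.0155],[ox+.006,y,oz+.0155],[ox+.006,y,oz+.0125],[ox,y,oz+.034]])
        c=proj(f,[[ox,y,oz+.014]])[0]
        u=int(round(c[0])); r0=int(c[1])
        col=h[r0-9:r0+10,u].astype(int); m=(col[:,1]<60)
        # model rows in this column
        box=np.array([[ox+i*.006,oy+t,oz+.014+k*.0015] for i in(-1,1) for t in(.03,.135) for k in(-1,1)])
        hull=cv2.convexHull(proj(f,box).astype(np.float32)); 
        mm=np.zeros((420*8,560*8),np.uint8); 
        vs=[v for v in np.arange(c[1]-9,c[1]+9,.1) if cv2.pointPolygonTest(hull,(float(u),float(v)),False)>=0]
        k=(proj(f,[[ox,y,oz+.024]])[0]-c)[1]/10  # px per mm up
        sat=col[:,1]; w=np.clip((90-sat)/60,0,1); w[:3]=0;w[-3:]=0
        if w.sum()>1: out.append((round(s,3),round(((w*np.arange(r0-9,r0+10)).sum()/w.sum()-np.mean(vs))/k,2),round(w.sum(),1),round(max(vs)-min(vs),1)))
    return out
E
python3 - <<'E'
from pitch import *
f=load("scene3.npy")
for r in measure(f,[.5882,-.2408,.2120]): print(r)
E
```

```text
(np.float64(0.045), np.float64(0.33), np.float64(4.6), np.float64(4.6))
(np.float64(0.049), np.float64(-0.08), np.float64(4.6), np.float64(4.6))
(np.float64(0.053), np.float64(0.2), np.float64(4.6), np.float64(4.5))
(np.float64(0.057), np.float64(0.34), np.float64(4.5), np.float64(4.6))
(np.float64(0.061), np.float64(0.12), np.float64(4.6), np.float64(4.6))
(np.float64(0.065), np.float64(0.42), np.float64(4.6), np.float64(4.5))
(np.float64(0.069), np.float64(0.31), np.float64(4.6), np.float64(4.6))
(np.float64(0.073), np.float64(0.51), np.float64(4.5), np.float64(4.6))
(np.float64(0.077), np.float64(0.21), np.float64(4.6), np.float64(4.6))
(np.float64(0.081), np.float64(0.18), np.float64(4.6), np.float64(4.7))
(np.float64(0.085), np.float64(0.11), np.float64(4.4), np.float64(4.6))
(np.float64(0.089), np.float64(0.04), np.float64(4.5), np.float64(4.6))
(np.float64(0.093), np.float64(0.08), np.float64(4.4), np.float64(4.6))
(np.float64(0.097), np.float64(0.11), np.float64(4.6), np.float64(4.6))
(np.float64(0.101), np.float64(0.22), np.float64(4.5), np.float64(4.7))
(np.float64(0.105), np.float64(0.29), np.float64(4.6), np.float64(4.7))
(np.float64(0.109), np.float64(0.28), np.float64(4.6), np.float64(4.7))
(np.float64(0.113), np.float64(0.5), np.float64(4.5), np.float64(4.6))
(np.float64(0.117), np.float64(0.56), np.float64(4.6), np.float64(4.6))
(np.float64(0.121), np.float64(0.42), np.float64(4.5), np.float64(4.6))
(np.float64(0.125), np.float64(0.5), np.float64(4.7), np.float64(4.6))
```

The blade is level to within 0.6 mm and centred on the notch height, so I'll insert it in two steps.

```bash
python3 -m pendant '[[[1,5,-1,0,10],[1,12,-1,0,10],[1,18,-1,0,10],[1,23,-1,0,10],[1,27,-1,0,10],[1,30,-1,0,10],[1,33,-1,0,10],[1,35,-1,0,10],[1,36,-1,0,10],[1,36,-1,0,10]]]'
```

```text
clock: 8.4
tool_pos: [0.5895, -0.2045, 0.2111]
tcp_rot: [-3.141, -0.007, 0.001]
ft_force: [1.3, 0.7, -1.1]
finger_gap: 0.284
```

```bash
python3 -m pendant '[[[0,4,0,0,10],[0,7,0,0,10],[0,10,0,0,10],[0,13,0,0,10],[0,16,0,0,10],[0,19,0,0,10],[0,21,0,0,10],[0,22.5,0,0,10],[0,22.5,0,0,10],[0,22.5,0,0,10]]]'
```

```text
clock: 9.4
tool_pos: [0.5895, -0.182, 0.2111]
tcp_rot: [-3.141, -0.007, 0.001]
ft_force: [0.1, 0.5, -1.3]
finger_gap: 0.284
```

```bash
python3 -m pendant '[[[0,0,-6,0,10],[0,0,-12,0,10],[0,0.5,-17,0,10],[0,1,-21,0,10],[0,1.5,-25,0,10],[0,2,-29,0,10],[0,3,-32,0,10],[0,3.5,-35,0,10],[0,4,-37,0,10],[0,4,-37,0,10]]]'
```

```text
clock: 10.4
tool_pos: [0.5895, -0.1779, 0.1739]
tcp_rot: [-3.141, -0.007, 0.001]
ft_force: [3.0, -1.7, 0.6]
finger_gap: 0.287
```

```bash
python3 -m pendant '[[[0,1,-3,0,10],[0,2,-6,0,10],[0,3,-9,0,10],[0,3,-9,0,10],[0,3,-9,0,10],[0,3,-9,0,10],[0,3,-9,0,10],[0,3,-9,0,10],[0,3,-9,0,10],[0,3,-9,0,10]]]'
python3 - <<'E'
from h import *
f=imaging.grab_frame("scene"); np.save("scene4.npy",f,allow_pickle=True); g=imaging.grab_frame("top"); np.save("top4.npy",g,allow_pickle=True)
cv2.imwrite("pics/s4.png",np.hstack([f["img"][100:330,130:410],g["img"][120:350,180:460]])[:,:,::-1])
E
```

```text
clock: 11.4
tool_pos: [0.5894, -0.1749, 0.1648]
tcp_rot: [-3.141, -0.007, 0.001]
ft_force: [0.3, -0.0, -1.1]
finger_gap: 0.286
```

View pics/s4.png

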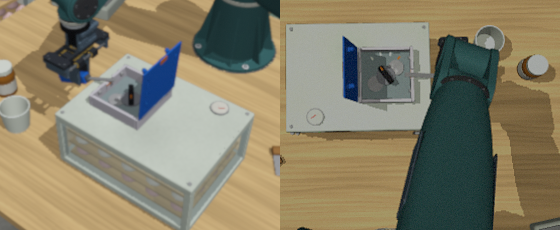

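The scene and top views show the flap swinging up past vertical, with the dial exposed in the well. I'll withdraw and carry the opener back to its old spot.

```bash
python3 -m pendant '[[[0,-4,10,0,10],[0,-20,25,0,10],[0,-55,28,0,10],[-20,-95,25,3,10],[-50,-135,10,10,10],[-85,-165,-15,17,10],[-115,-176,-50,22,10],[-124,-179,-85,22,10],[-124,-179,-105,22,10],[-124,-179,-110,22,10]]]'
python3 -m pendant '[[[0,0,-10,0,10],[0,0,-20,0,10],[-1,2,-26,0,10],[-2,5,-32,0,10],[-3,7,-37,0,10],[-4,9,-42,0,10],[-5,11,-46,0,10],[-5,12,-48.5,0,10],[-5,12,-49.5,0,10],[-5,12,-49.5,0,10]]]'
python3 - <<'E'
from h import *
f=imaging.grab_frame("wrist"); np.save("w5.npy",f,allow_pickle=True); s=imaging.grab_frame("scene")
cv2.imwrite("pics/w5.png",np.hstack([f["img"],s["img"]])[:,:,::-1][:,:,:])
im=cv2.imread("pics/w5.png"); cv2.imwrite("pics/w5.png",cv2.resize(im,(800,300)))
E
```

```text
clock: 12.5
tool_pos: [0.4644, -0.3547, 0.0539]
tcp_rot: [-3.081, -0.604, 0.003]
ft_force: [-0.3, 0.1, -0.1]
finger_gap: 0.28
clock: 13.5
tool_pos: [0.4595, -0.3427, 0.0044]
tcp_rot: [-3.081, -0.604, 0.003]
ft_force: [1.1, -0.7, 0.8]
finger_gap: 0.284
```

View pics/w5.png

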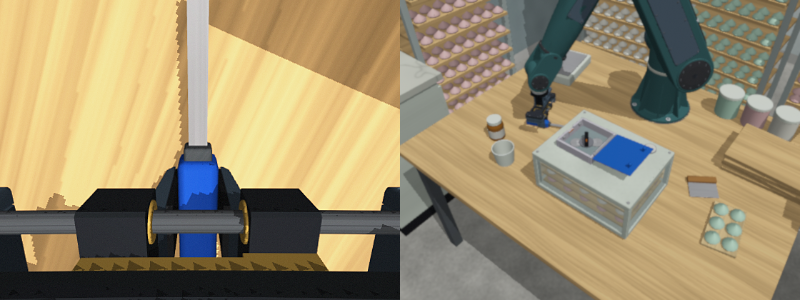

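The pictures show the flap folded right back and the opener flat on the bench between the jaws. I'll release it and move above the dial.

```bash
python3 -m pendant '[[[0,0,0,0,60],[0,0,0,0,60],[0,0,0,0,60],[0,0,0,0,60],[0,0,0,0,60],[0,0,5,0,60],[0,0,40,0,60],[0,0,90,0,60],[0,0,140,0,60],[0,0,190,0,60]]]'
python3 -m pendant '[[[0,20,50,-8,60],[20,60,90,-17,60],[50,105,110,-25,60],[80,150,110,-34,60],[100,195,110,-42,60],[125,240,110,-51,60],[130,285,110,-59,60],[130,330,110,-67,60],[130,343,110,-75,60],[130,343,110,-75,60]]]'
python3 - <<'E'
from h import *
f=imaging.grab_frame("wrist"); np.save("w6.npy",f,allow_pickle=True); cv2.imwrite("pics/w6.png",f["img"][:,:,::-1])
s,M=o(); print(s["tool_pos"],M[:,0]); print(proj(f,[[.589,0,.2225],[.589,0,.1935]]))
E
```

```text
clock: 14.6
tool_pos: [0.459, -0.3424, 0.1967]
tcp_rot: [-3.081, -0.604, 0.003]
ft_force: [0.8, -0.0, 0.2]
finger_gap: 0.658
clock: 15.6
tool_pos: [0.5889, 0.0046, 0.3071]
tcp_rot: [-2.808, 1.4, 0.001]
ft_force: [0.6, 0.5, 0.0]
finger_gap: 0.655
[0.58884903 0.00301123 0.30700004] [ 0.6031955  -0.79759137 -0.00178666]
[[283.5092251  220.90011505]
 [282.93100955 210.70213907]]
```

View pics/w6.png

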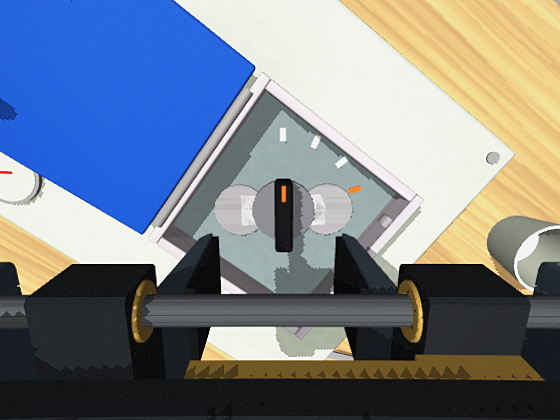

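The wrist view shows the dial bar upright at (283,216), square to the jaws. The shutters lie left and right under the fingers, and the third-click mark is at (354,189). I'll descend partway and check the bar height from a second place.

```bash
python3 -m pendant '[[[0,-3,-15,0,60],[0,-3,-30,0,60],[0,-3,-40,0,60],[0,-3,-45,0,60],[0,-3,-45,0,60],[0,-3,-45,0,60],[0,-3,-45,0,60],[0,-3,-45,0,60],[0,-3,-45,0,60],[0,-3,-45,0,60]]]'
python3 - <<'E'
from h import *
np.set_printoptions(precision=4,suppress=True)
a=load("w6.npy"); b=imaging.grab_frame("wrist"); np.save("w7.npy",b,allow_pickle=True)
pts=[]
for f in(a,b):
    for c in hsv(f,(2,150,150),(20,255,255),20)[1]:
        r=cv2.minAreaRect(c); 
        if abs(r[0][0]-284)<40 and r[0][1]<260: print(r); pts.append(r[0]); break
    m=(f["img"].max(2)<60).astype(np.uint8); m[265:]=0; m[:100]=0; m[:,:255]=0; m[:,310:]=0
    c=max(cv2.findContours(m,cv2.RETR_EXTERNAL,cv2.CHAIN_APPROX_NONE)[0],key=cv2.contourArea); print("bar",cv2.minAreaRect(c),cv2.boundingRect(c))
print(tri(a,[pts[0]],b,[pts[1]]))
s,M=o(); print(s["tool_pos"],np.degrees(np.arctan2(M[1,0],M[0,0])), "axis in img b",proj(b,[s["tool_pos"]*[1,1,0]+[0,0,.2225]]))
E
```

```text
clock: 16.65
tool_pos: [0.5889, 0.0, 0.2622]
tcp_rot: [-2.81, 1.398, 0.0]
ft_force: [-0.3, -0.4, 0.1]
finger_gap: 0.66
((283.5, 193.5), (15.0, 3.0), 90.0)
bar ((283.5, 215.0), (72.0, 17.0), 90.0) (275, 179, 18, 73)
((278.5, 205.5), (19.0, 5.0), 90.0)
bar ((279.0, 225.5), (77.0, 22.0), 90.0) (268, 187, 23, 78)
[[0.6074 0.0143 0.2307 0.0002]]
[0.5889 0.     0.2621] -52.89458605706392 axis in img b [[278.8079 237.7329]]
```

```bash
python3 -m pendant '[[[0,0,-20,0,50],[0,0,-35,0,50],[0,0,-48,0,50],[0,0,-56,0,50],[0,0,-60,0,50],[0,0,-62,0,50],[0,0,-62,0,50],[0,0,-62,0,50],[0,0,-62,0,50],[0,0,-62,0,50]]]' 50
python3 -m pendant '[[[0,0,0,0,5],[0,0,0,0,5],[0,0,0,0,5],[0,0,0,0,5],[0,0,0,0,5],[0,0,0,0,5],[0,0,0,0,5],[0,0,0,0,5],[0,0,0,0,5],[0,0,0,0,5]]]' 50
```

```text
clock: 17.7
tool_pos: [0.589, 0.0, 0.2005]
tcp_rot: [-2.81, 1.398, -0.001]
ft_force: [0.2, -0.1, -0.2]
finger_gap: 0.549
clock: 18.7
tool_pos: [0.5896, -0.0008, 0.2006]
tcp_rot: [-2.81, 1.397, -0.003]
ft_force: [4.2, -7.6, -2.8]
finger_gap: 0.151
```

```bash
python3 -m pendant '[[[0.6,-0.8,0,0,5],[0.6,-0.8,0,-5,5],[0.6,-0.8,0,-10,5],[0.6,-0.8,0,-15,5],[0.6,-0.8,0,-20,5],[0.6,-0.8,0,-25,5],[0.6,-0.8,0,-30,5],[0.6,-0.8,0,-35,5],[0.6,-0.8,0,-40,5],[0.6,-0.8,0,-40,5]]]' 60; python3 -c "
from h import *
s,M=o(); print(np.degrees(np.arctan2(M[1,0],M[0,0])),s['ft_force'],s['moment'],s['joint_pos'])"
```

```text
clock: 19.7
tool_pos: [0.5894, 0.0002, 0.2005]
tcp_rot: [-2.159, 2.279, 0.001]
ft_force: [-6.0, 16.0, 6.5]
finger_gap: 0.147
-93.08736577073066 [-5.98674544 15.98772148  6.52251176] [3.17155413 1.2821895  0.15459317] [-0.04025735  0.22363287  1.97002562  0.00289524  0.94648962  1.58273468]
```

```bash
python3 -m pendant '[[[0.5,0.5,0,-4,5],[0.8,0.5,0,-8,5],[1,0.5,0,-13,5],[1,0.5,0,-18,5],[1,0.5,0,-23,5],[1,0.5,0,-28,5],[1,0.5,0,-32,5],[1,0.5,0,-35,5],[1,0.5,0,-36.5,5],[1,0.5,0,-36.5,5]]]' 60; python3 - <<'E'
from h import *
s,M=o(); print(np.degrees(np.arctan2(M[1,0],M[0,0])),s['ft_force'],s['moment'],s['joint_pos'][5])
f=imaging.grab_frame("wrist"); g=imaging.grab_frame("scene"); np.save("w8.npy",f,allow_pickle=True)
c=cv2.resize(f["img"][120:300,150:430],None,fx=2.8,fy=2.8)
cv2.imwrite("pics/w8.png",c[:,:,::-1])
E
```

```text
clock: 20.7
tool_pos: [0.5898, 0.0015, 0.2005]
tcp_rot: [-1.336, 2.841, 0.002]
ft_force: [-4.9, 6.0, 4.9]
finger_gap: 0.149
-129.63830873424934 [-4.85599702  6.04416019  4.89823692] [1.24717533 0.98864333 0.22461317] 2.2230224920225785
```

View pics/w8.png

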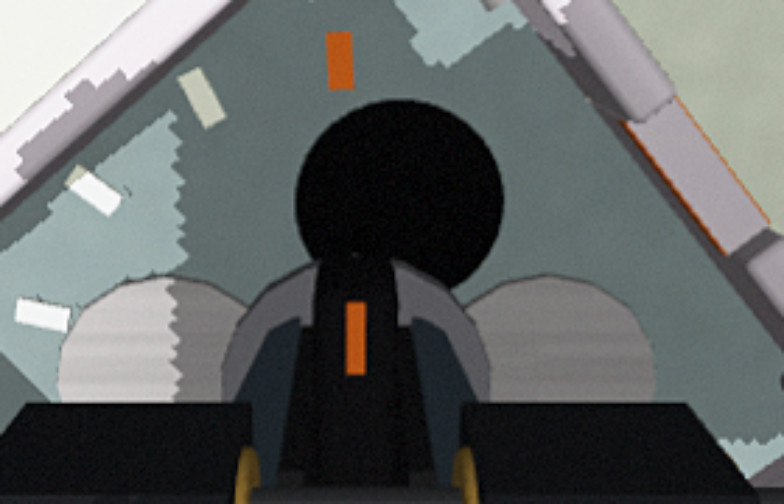

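The crop shows the vent hole open. The bar's orange line at crop (356,338) points toward the orange third-click mark at crop (341,61). I'll check the angles numerically.

```bash
python3 - <<'E'
from h import *
f=load("w8.npy"); k=lambda x,y:[150+x/2.8,120+y/2.8]
m=plane(f,[k(341,61)],.1905)[0]; L=plane(f,[k(356,302),k(356,375)],.2225)
a=lambda v:np.degrees(np.arctan2(v[1],v[0]))
for ax in([.5895,.0005],[.590,.001],[.5905,.0015]): print("mark",a(m[:2]-ax))
print("bar line",a(L[0]-L[1]),"line pos",a(L.mean(0)[:2]-[.590,.001]),m,L)
s,M=o(); y=a(M[:,0]); print("tool yaw",y,"dial rad",np.radians(37.24+.16-(y+90)),s["clock"])
E
```

```text
mark -36.44090728420316
mark -37.09744581399149
mark -37.756079437618574
bar line -39.55460189502459 line pos -39.91046781536333 [ 0.63867254 -0.03580734  0.1905    ] [[ 0.60974176 -0.01546201  0.2225    ]
 [ 0.60006947 -0.0074733   0.2225    ]]
tool yaw -129.5847338515913 dial rad 1.3436370794818038 20.8
```

```bash
python3 -m pendant '[[[0,0,0,0,5],[0,0,0,0,5],[0,0,0,0,5],[0,0,0,0,5],[0,0,0,0,5],[0,0,0,0,5],[0,0,0,0,5],[0,0,0,0,5],[0,0,0,0,5],[0,0,0,0,5]]]' 60; python3 - <<'E'
from h import *
f=imaging.grab_frame("scene"); g=imaging.grab_frame("top"); s,M=o()
print(np.degrees(np.arctan2(M[1,0],M[0,0])),s['moment'][2],s["ft_force"])
cv2.imwrite("pics/end.png",cv2.resize(np.hstack([f["img"],g["img"]]),(800,300))[:,:,::-1])
for n,a,b in(("scene",load("scene0.npy"),f),("top",load("top0.npy"),g)):
    for nm,lo,hi in(("mint",(70,35,90),(90,110,255)),("brown",(5,150,60),(18,255,200))):
        for x in(a,b): print(n,nm,[tuple(np.round(cv2.minAreaRect(c)[0],1)) for c in hsv(x,lo,hi,30)[1][:7]])
E
```

```text
clock: 21.8
tool_pos: [0.5898, 0.0015, 0.2005]
tcp_rot: [-1.337, 2.841, 0.002]
ft_force: [-3.2, 2.8, 2.8]
finger_gap: 0.151
-129.58296502910636 0.2238312509255136 [-2.98481944  3.16208773  3.13799222]
scene mint [(np.float64(458.8), np.float64(150.6)), (np.float64(461.5), np.float64(342.0)), (np.float64(437.0), np.float64(332.0)), (np.float64(467.2), np.float64(320.8)), (np.float64(443.0), np.float64(311.5)), (np.float64(472.5), np.float64(301.0)), (np.float64(449.5), np.float64(292.5))]
scene mint [(np.float64(457.9), np.float64(150.7)), (np.float64(461.5), np.float64(342.0)), (np.float64(437.0), np.float64(332.0)), (np.float64(467.0), np.float64(320.5)), (np.float64(443.0), np.float64(311.5)), (np.float64(525.9), np.float64(26.7)), (np.float64(449.0), np.float64(292.5))]
scene brown [(np.float64(421.6), np.float64(250.8)), (np.float64(133.0), np.float64(178.3))]
scene brown [(np.float64(133.1), np.float64(178.3))]
top mint []
top mint []
top brown [(np.float64(164.1), np.float64(288.4)), (np.float64(428.0), np.float64(188.0))]
top brown [(np.float64(164.3), np.float64(288.3)), (np.float64(428.0), np.float64(188.1))]
```

View pics/end.png

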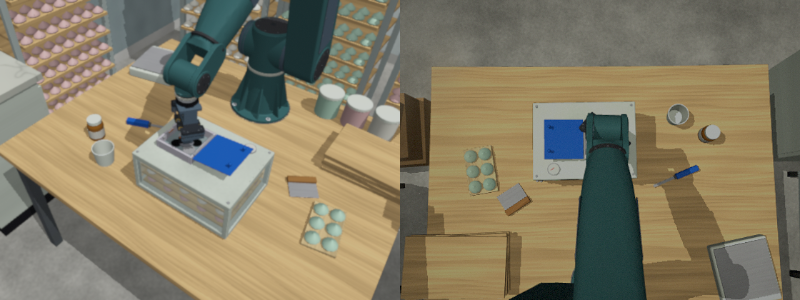

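The final pictures show the flap folded back at (225,153), the opener on the bench at its old place, the bystanders where they were, and the gripper holding the dial.

```bash
python3 -c "
from plant import finish_job
print(finish_job())"
```

```text
the job is handed in; nothing more can be done
None
```

The job is done and handed in at about 22 s. I prised the flap at the notch and it sprang fully open. I then laid the opener back at its old spot on the bench and turned the dial clockwise to the third click, where the gripper holds it at 60 N.

**Dial:** my last reading was about 1.34 rad. That is about 2.5° past the orange mark (1.30) and short of the stop (1.38). The return-spring moment was steady at 0.22 N m and the bar did not slip in the jaws.

**Bystanders:** the board, jar and scraper matched their starting pixel positions to within a pixel. I checked the tub only by eye, and it looked unmoved. In the final scene view two masks missed: the scraper's wooden grip, which the top view did confirm, and one of the six sweets, which that picture shows in place.

**Disagreements:**
- **Height checks:** the triangulated bar height came out at 0.231 m against the stated 0.2225 m, because the two wrist views were too close together. The opener tip's height triangulation was also poor. I used the stated height for both.
- **Dial axis:** it lay 1–2 mm off my estimate, which gave a brief side force of about 18 N. I then corrected for it.

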